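Put the clamp nut away in the lidded parts dish under the magnifier

TASK

Put the loose brass clamp nut away in the shallow parts dish that stands under the magnifier: raise the amber lid by its black tab, tab edge first with the opposite edge still resting on the dish, then just clear, keep it low and lay it top side up on the blue felt pad; put the nut in the dish, then bring the lid back the same low way, lower it onto the dish and leave it centred and fully seated. Do not touch the magnifier or the racket, and leave the dish and everything else on the bench where it is.

Things in the scene. Friction and masses are not known exactly. Their poses are not given: they have to be found in the camera images.
- dish: shallow round aluminium parts dish, loose, about 0.3 kg: outer diameter 92, height 22, inner diameter 86, floor 4 thick; open on top when the lid is off. Origin at the centre of its underside, z up. A few thin flat washers lie inside by the wall on its +x side and are not in the way
- lid: round see-through amber lid with a loose fit over the dish (like a petri-dish lid): outer diameter 102, total disc height 11 (skirt 8 deep, 2.5 thick, inner diameter 97, so 2.5 of play all round; top plate 3 thick), about 45 g. Origin at the centre of the skirt's lower edge, z up through the lid's top; its -x axis points from the centre to the black tab. Seated, its underside rests on the dish's rim and the origin lies 14 above the dish's origin
- lid_tab (a point): middle of the lid's upright black thumb tab: a fin 26 long (along the lid's x, from 28 to 54 from the centre), 10 thick (along the lid's y) and 18 high, standing on the lid's top plate; this point is at (-41, 0, 20) in the lid's frame, the fin's top 9 above it and the lid's top plate 9 below it
- lid_near (a point): lower edge of the skirt below the tab, at (-51, 0, 0) in the lid's frame
- lid_far (a point): lower edge of the skirt opposite the tab, at (51, 0, 0) in the lid's frame
- nut: loose knurled round brass nut, 18 in diameter, 12 high, about 24 g, standing flat on the tool mat. Origin at the centre of its underside
- pad: blue felt pad, fixed, 140 x 140 and 4 thick, kept clear for the lid. Origin at the centre of its underside
- mat: black rubber tool mat, fixed, 270 (x) x 180 (y) and 4 thick, with the nut, hook tool, grommet strip and jar on it. Origin at the centre of its underside
- magnifier: bench magnifier on a locked swing arm, fixed: a round lens head 150 in diameter hangs level with its underside 215 above the bench and its top 237. Origin on the bench straight below the lens centre; along its +x axis lie two thin rods rising from the head to 345 high, and a post of 20 diameter, 361 high at most, on a round foot of 140 diameter and 26 high, both 250 from the origin. Nothing of it stands on its -x side but the head
- hook_tool: loose brass hook tool lying along its x axis: handle 14 square from x = -78 to 8, thin shaft to x = 65, hook to x = 76 and y = 17; 14 high. Origin on its underside
- strip: loose piece of clear grommet strip standing on its edge, a curved band 13 high running along its x axis from -70 to 70; it bends towards +y by 16 at both ends, with small barrels up to 11 long on its +y side. Origin at the middle of its lower edge
- jar: loose white jar with a yellow band and black cap, diameter 60, height 95. Origin at the centre of its underside
- mallet: loose black rubber mallet: head 52 in diameter and 75 long along its y axis, handle along its -x axis to x = -232. Origin below the head's centre
- racket: red squash racket in padded cradle blocks with a steel starting clamp locked on its tip, fixed; head 330 long and 206 wide about the point x = 200, shaft and handle along its -x axis to x = -326, clamp from x = 340 to 465; frame top 81 high, clamp top 110 high. Origin on the bench below the shaft
Mind the look-alikes: they are no part of the job. What is meant by the lid is not green, and is the larger of those in its own colour. Of the things shaped like the pad, the blue one is meant.

How it is judged:
By the outcome, as a careful person would: the job done as asked, in the order asked, and still so for the second after the job is handed in, with the robot touching nothing.
It also fails if it takes over 72 s, if anything falls off the work surface, if the arm or the gripper's body presses on something with over 40 N, if the wrist force passes 120 N, or if a joint passes its speed limit or range.

ROBOT

A 7-joint arm with a two-finger parallel gripper is mounted at the origin on the work surface. World frame = base frame: x ahead of the robot, y to its left, z up, the work surface at z = 0. Lengths are in m, angles in rad, forces in N, time in s.
With the tool pointing down it reaches from about 0.4 to 0.85 m from the base axis. Payload 6.9 kg.
Tool frame: the origin (TCP) lies midway between the tips of the shut fingers; the grasp point (between the pads) lies behind it (ctrl.pinch_z is the z of the grasp point in the tool frame, in m); z points along the fingers, y is the line along which they close (so a half turn about z gives the same grasp; the last joint's range is limited). The gripper opens to 85 mm and grips with 20 to 120 N. Pads are 22 mm wide; open, the fingers measure 114 mm over their backs; the gripper's body (76 mm by 85 mm) begins 54 mm behind the grasp point. The pads swing forward as they close: fully open they stand 13 mm farther back than shut.
Start: joints at [1.224, 0.507, -0.238, 1.5, 0.126, 1.149, -0.155], TCP at [0.273, -0.562, 0.231] pointing down, gripper open.
Joint ranges: [-3.08, 3.08], [-0.24, 2.05], [-1.43, 1.35], [0, 2.5], [-1.52, 4.66], [0.17, 1.96], [-2.89, 2.89]. Speed limits (rad/s): [2.39, 2.39, 3.14, 3.14, 3.14, 3.14, 3.14].

INTERFACE

Orientations are given as a unit quaternion [w, x, y, z].
In Python, from station import ctrl, get_state, vision, ticket, models gives the robot as it stands. Calls block until the motion is done:
- ctrl.movep(position, orientation): joint-space move of the TCP to a pose.
- ctrl.movel(position, frame=None, max_speed=0.15): straight line of the TCP; frame=None keeps the orientation; max_speed is the mean speed in m/s.
- ctrl.set_joints(angles): joint-space move.
- ctrl.ungrasp() and ctrl.close_gripper(force=None): open the fingers fully, or close them until they stop; force is the grip in N (None keeps the last).
- ctrl.pause(seconds).
- ctrl.ik(position, orientation): joint angles nearest the present ones, or None.
- get_state(): the state.
- vision.grab_frame(name): name is "scene" or "top" or "wrist"; returns (picture, depth): 420x560x3 uint8, blue, green, red; 420x560 float32, m along the optical axis (not along the pixel's ray), 0 where there is no reading.
- vision.camera_info(name): a dict with "mtx" (3x3 intrinsics, pixels), "R" (3x3) and "t" (3): a world point X has camera coordinates R X + t; the wrist camera has in their place "hand_eye" (4x4, takes a point from camera to tool coordinates, whose origin is the TCP and whose axes are the flange's). Camera axes: x right, y down, z forward; pixel columns grow to the right and rows downward; lengths in m; the calibration is good to about 2 mm. The wrist camera is an equidistant fisheye: a pixel r from the principal point sees the ray r / f radians off the axis. A picture is of the moment at which its call begins: read the wrist's pose just before it. camera_info takes no time and is no camera call.
A pose or a line that the arm cannot do raises ctrl.Unreachable and nothing moves.
- ticket.close_job(): hands the job in; it is judged then, once.
Trained networks look in the newest picture that a camera, given by its name, has taken for a name from the list of things; names that differ only in an ending like _2 or _b are one class to them, and where a whole thing is asked for, a point or a joint stands for the part that bears it (a point fixed in the world has none). Each returns a list of dicts, best first, with "p" (0 to 1); they miss things now and then, are a little off and sometimes report something else, mostly with a low value. They report only what shows in the picture. A call takes as long as a camera call. They do not tell look-alikes from the thing itself.
- models.recognise(camera, target): "point" ([column, row] in pixels, amid what is visible of it).
- models.masks_of(camera, target): "mask" (420x560 bool, what is visible of it) and "point" ([column, row] in pixels, amid what is visible of it).
The state is a dict: "time": time; "qpos": joint angles; "qd": joint speeds; "tau": joint torques, N m; "tcp_pos": TCP position; "eef_rot": TCP orientation; "contact_force": force on the tool from outside, world axes, zero at the start; "wrist_torque": the same for the moment, N m; "width": finger opening in m; "gripper_force": force on a finger pad.
Only numpy, scipy, OpenCV 4.12 (cv2) and the standard library are available. Lean on these libraries where they do the work, as an engineer would, in place of code of your own. Each camera call takes 0.05 s, during which the arm holds its last target. There are 200 camera calls.

## Working session

There is one attempt and no reset: what is moved stays moved. The work goes in short steps, each a Python script; the robot and the scene stay as the last script left them, time stands still between calls to the robot, and variables do not carry over. Pictures are saved under pics/ and viewed, at most 10 in all, crops included, and the job is handed in when it is done.

```bash
ls; mkdir -p pics
cat > h.py <<'E'
import numpy as np, cv2
from station import ctrl, get_state, vision, ticket, models
def world(cam,u,v,d):
    c=vision.camera_info(cam);K=c["mtx"]
    p=np.array([(u-K[0,2])/K[0,0]*d,(v-K[1,2])/K[1,1]*d,d]); return np.array(c["R"]).T@(p-np.array(c["t"]))
def cloud(cam,depth):
    c=vision.camera_info(cam);K=np.array(c["mtx"]);v,u=np.indices(depth.shape)
    p=np.stack([(u-K[0,2])/K[0,0]*depth,(v-K[1,2])/K[1,1]*depth,depth],-1)
    return (p-np.array(c["t"]))@np.array(c["R"])
E
python3 - <<'E'
from h import *
np.set_printoptions(precision=3,suppress=True)
for cam in ["scene","top"]:
    im,d=vision.grab_frame(cam); cv2.imwrite(f"pics/{cam}0.png",im); np.save(f"{cam}_d.npy",d); W=cloud(cam,d)
    c=vision.camera_info(cam); print(cam,"campos",-np.array(c["R"]).T@np.array(c["t"]))
    for n in ["dish","lid","lid_tab","nut","pad","mat","magnifier","hook_tool","strip","jar","mallet","racket"]:
        for r in models.masks_of(cam,n)[:4]:
            m=r["mask"]&(d>0); w=W[m]
            print(n,round(r["p"],2),np.round(r["point"]),m.sum(),np.median(w,0),w.min(0),w.max(0)) if m.sum() else 0
print(get_state()["time"],get_state()["eef_rot"],ctrl.pinch_z)
E
```

```text
pics
scene campos [1.295 0.789 1.028]
lid 0.77 [238. 261.] 766 [0.777 0.095 0.01 ] [ 0.715  0.018 -0.005] [0.829 0.146 0.033]
lid 0.61 [240. 212.] 520 [ 0.635 -0.051  0.024] [ 0.561 -0.131 -0.002] [ 0.683 -0.005  0.046]
lid_tab 0.98 [240. 262.] 690 [0.78  0.095 0.01 ] [ 0.725  0.027 -0.004] [0.828 0.146 0.033]
lid_tab 0.8 [244. 215.] 519 [ 0.635 -0.051  0.024] [ 0.582 -0.109  0.   ] [ 0.683 -0.005  0.046]
lid_tab 0.58 [274. 240.] 346 [0.645 0.124 0.007] [ 0.604  0.082 -0.002] [0.684 0.159 0.024]
pad 0.96 [380. 216.] 1081 [0.291 0.296 0.003] [ 0.208  0.217 -0.005] [0.365 0.371 0.01 ]
pad 0.67 [336. 249.] 1316 [0.508 0.284 0.003] [ 0.433  0.209 -0.003] [0.578 0.355 0.009]
pad 0.64 [202. 149.] 452 [ 0.504 -0.468  0.028] [ 0.296 -0.57  -0.004] [ 0.55  -0.419  0.055]
mat 0.57 [224. 190.] 657 [ 0.589 -0.227  0.003] [ 0.362 -0.358 -0.005] [ 0.647 -0.176  0.017]
mat 0.18 [242. 213.] 517 [ 0.634 -0.051  0.024] [ 0.582 -0.132 -0.002] [ 0.683 -0.005  0.046]
magnifier 0.83 [193. 176.] 3392 [ 0.837 -0.066  0.227] [ 0.55  -0.433 -0.005] [0.943 0.008 0.362]
jar 0.75 [203. 152.] 457 [ 0.5   -0.468  
[... 1768 characters left out ...]
41 [436. 212.] 8 [ 0.551 -0.34   0.016] [ 0.547 -0.346  0.004] [ 0.555 -0.338  0.019]
hook_tool 0.64 [392. 241.] 222 [ 0.452 -0.214  0.016] [ 0.402 -0.229 -0.002] [ 0.551 -0.19   0.025]
strip 0.45 [435. 229.] 91 [ 0.505 -0.34   0.014] [ 0.445 -0.359  0.004] [ 0.565 -0.336  0.027]
jar 0.77 [414. 194.] 499 [ 0.58  -0.269  0.096] [ 0.556 -0.302  0.002] [ 0.613 -0.247  0.106]
jar 0.45 [484. 234.] 1330 [ 0.47  -0.474  0.031] [ 0.29  -0.52  -0.006] [ 0.551 -0.422  0.06 ]
mallet 0.8 [485. 232.] 1185 [ 0.472 -0.474  0.032] [ 0.29  -0.505  0.01 ] [ 0.542 -0.423  0.06 ]
racket 0.62 [111. 213.] 6010 [0.524 0.556 0.077] [ 0.092  0.437 -0.005] [0.896 0.684 0.112]
1.3 [-0.     0.974  0.224 -0.   ] -0.0187
```

View pics/top0.png

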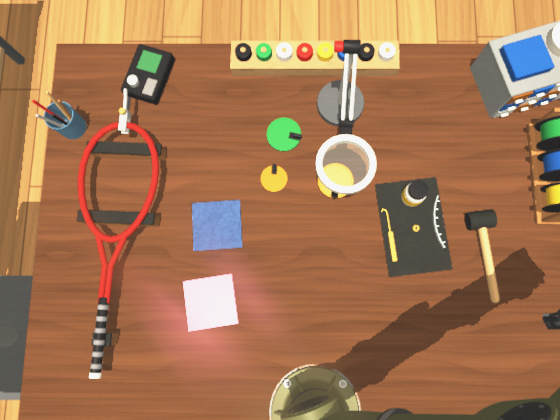

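View pics/scene0.png

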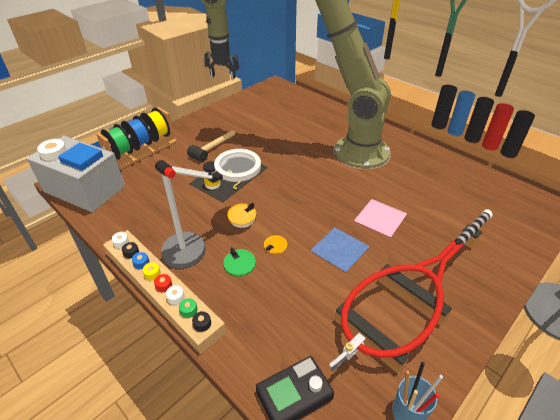

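The top view shows the amber lid mostly hidden under the lens, around px (330,188), with its tab at (335,195). The nut is at (416,228), the blue pad at (218,225) and the pink decoy pad at (212,303).

These could be taken for the lid:
- Large amber disc on the white dish: scene px (241,212), top (330,188). **This is my choice.**
- Small amber disc: scene (275,244), top (274,178).
- Green disc: scene (240,262), top (284,134).

The white lens ring, scene (237,165), is the magnifier.

Run:
```python
from h import *
from scipy.optimize import least_squares
np.set_printoptions(precision=4,suppress=True)
def circ(P,r=None):
    f=lambda q:np.hypot(P[:,0]-q[0],P[:,1]-q[1])-(q[2] if r is None else r)
    return least_squares(f,[*P[:,:2].mean(0),r or .07],loss="soft_l1",f_scale=.003).x
ims={c:cv2.imread(f"pics/{c}0.png") for c in("scene","top")}
for cam in("scene","top"):
    d=np.load(cam+"_d.npy");W=cloud(cam,d);im=ims[cam].astype(int);ok=d>0
    x,y,z=W[...,0],W[...,1],W[...,2]
    m=ok&(z>.20)&(z<.245)&(abs(x-.64)<.15)&(abs(y+.07)<.13)
    P=W[m];print(cam,"head",len(P),circ(P),P.min(0),P.max(0))
    for lo,hi in((.018,.032),(.034,.05)):
        m=ok&(z>lo)&(z<hi)&(abs(x-.625)<.08)&(abs(y+.05)<.08)
        P=W[m]
        if len(P)>5: print(cam,"lid z",lo,len(P),P.mean(0),P.min(0),P.max(0),circ(P))
    # foot & post
    m=ok&(z>.018)&(z<.035)&(abs(x-.88)<.12)&(abs(y+.07)<.15);P=W[m];print("foot",len(P),P.mean(0),P.min(0),P.max(0))
    # nut: yellowish on the mat
    m=ok&(z>.008)&(z<.025)&(abs(x-.49)<.1)&(y<-.24)&(y>-.33)&(im[...,2]-im[...,0]>50);P=W[m]
    if len(P):v,u=np.where(m);print("nut",len(P),np.median(P,0),P.min(0),P.max(0),u.mean(),v.mean())
    # pad
    m=ok&(abs(z)<.02)&(abs(x-.5)<.11)&(abs(y-.28)<.11)&(im[...,0]-im[...,2]>20)
    mm=cv2.morphologyEx(m.astype(np.uint8),cv2.MORPH_OPEN,np.ones((3,3)));P=W[mm>0];print("pad",cv2.minAreaRect(P[:,:2].astype(np.float32)),np.median(P,0))
c=ims["scene"][180:260,190:310];cv2.imwrite("pics/c1.png",cv2.resize(c,(780,520),interpolation=cv2.INTER_CUBIC))
```

```text
scene head 1314 [ 0.6317 -0.0616  0.0607] [ 0.5505 -0.1449  0.2127] [0.7405 0.0078 0.2443]
scene lid z 0.018 466 [ 0.6354 -0.054   0.0242] [ 0.5827 -0.109   0.0181] [ 0.6829 -0.0045  0.0318] [ 0.6353 -0.0553  0.0363]
scene lid z 0.034 23 [ 0.5939 -0.0518  0.0405] [ 0.5824 -0.0582  0.0345] [ 0.6052 -0.0468  0.0463] [ 0.5935 -0.0546  0.0083]
foot 1059 [ 0.8732 -0.0643  0.0249] [ 0.7613 -0.1453  0.018 ] [0.9427 0.0684 0.0339]
nut 5 [ 0.5835 -0.2475  0.0197] [ 0.5717 -0.2562  0.0191] [ 0.5888 -0.2471  0.0241] 218.0 183.6
pad ((0.503635823726654, 0.28101956844329834), (0.1454782634973526, 0.1410004198551178), 5.053537368774414) [0.5071 0.2844 0.0033]
top head 3067 [ 0.6245 -0.0687  0.0552] [ 0.5461 -0.1418  0.2141] [0.738  0.0054 0.245 ]
top lid z 0.018 146 [ 0.5994 -0.0367  0.025 ] [ 0.5783 -0.084   0.0185] [ 0.635  -0.0095  0.0318] [ 0.6399 -0.0643  0.0544]
top lid z 0.034 18 [ 0.5838 -0.0539  0.0433] [ 0.5764 -0.0572  0.034 ] [ 0.5932 -0.051   0.0489] [ 0.5817 -0.0357  0.019 ]
foot 1445 [ 0.8814 -0.0658  0.026 ] [ 0.7601 -0.2195  0.018 ] [0.968  0.0786 0.035 ]
nut 45 [ 0.4975 -0.284   0.0156] [ 0.4868 -0.3056  0.0087] [ 0.5805 -0.2487  0.024 ] 413.5777777777778 221.93333333333334
pad ((0.5052774548530579, 0.2814430892467499), (0.14056052267551422, 0.1392025500535965), 4.037149429321289) [0.5041 0.2813 0.0043]
```

View pics/c1.png

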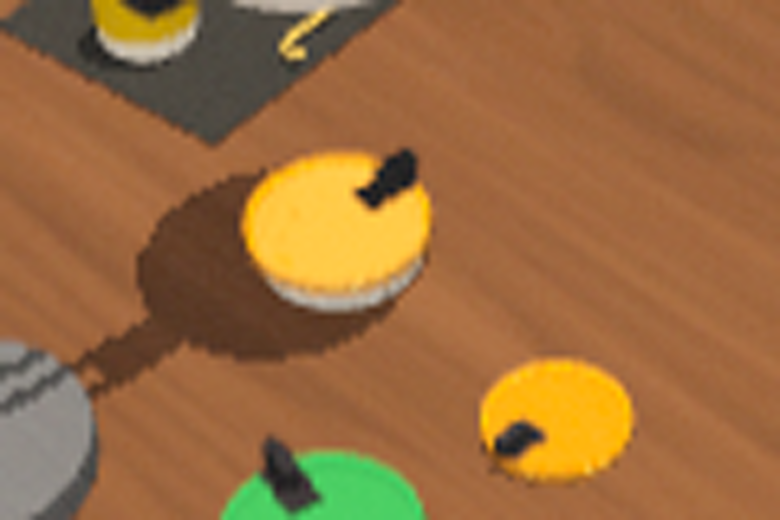

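The crop confirms the choice: the larger amber lid sits on the light dish at crop (340,220), with its black tab towards the robot at (390,180). The small amber disc (560,420) and the green one lie on the bench. Next I check reachability for tilted poses and look from close by.

```bash
cat >> h.py <<'E'
from scipy.spatial.transform import Rotation as Rn
def rot(psi,th,flip=False):
    z=np.array([np.sin(th)*np.cos(psi),np.sin(th)*np.sin(psi),-np.cos(th)])
    y=np.array([np.sin(psi),-np.cos(psi),0])*(-1 if flip else 1)
    return np.stack([np.cross(y,z),y,z],1)
def quat(R): return Rn.from_matrix(R).as_quat(scalar_first=True)
def tcp(G,R,back=0): return np.array(G)-R[:,2]*(ctrl.pinch_z+back)
E
python3 - <<'E'
from h import *
np.set_printoptions(precision=2,suppress=True)
print(vision.camera_info("wrist"))
r=np.radians
for th in (45,50,55):
  for fl in (0,1):
    for n,G,psi in (("pre",(.592,-.052,.036),0),("grasp",(.592,-.052,.036),0),("pad",(.464,.281,.035),0),("pad30",(.47,.26,.035),30),("mid",(.46,.1,.05),0)):
        R=rot(r(psi),r(th),fl);q=ctrl.ik(tcp(G,R,.12 if n=="pre" else 0),quat(R)); print(th,fl,n,q)
for th in (0,30):
  for psi in (60,):
    for fl in(0,1):
      R=rot(r(psi),r(th),fl);print("nut",th,psi,fl,ctrl.ik(tcp((.49,-.284,.03),R),quat(R)))
E
```

```text
{'mtx': array([[325.19,   0.  , 276.8 ],
       [  0.  , 325.19, 212.61],
       [  0.  ,   0.  ,   1.  ]]), 'hand_eye': array([[ 0.  , -0.96, -0.28,  0.07],
       [ 1.  ,  0.  , -0.  ,  0.  ],
       [ 0.  , -0.28,  0.96, -0.14],
       [ 0.  ,  0.  ,  0.  ,  1.  ]])}
45 0 pre None
45 0 grasp [ 0.59  0.91 -0.83  2.49  2.64  1.02  2.33]
45 0 pad [-0.56  0.85 -0.63  2.48  2.01  1.23  1.74]
45 0 pad30 None
45 0 mid None
45 1 pre None
45 1 grasp [ 0.77  1.12 -1.23  2.49  2.39  1.23 -0.45]
45 1 pad [-0.28  1.13 -1.23  2.48  1.87  1.74 -1.17]
45 1 pad30 None
45 1 mid None
50 0 pre None
50 0 grasp None
50 0 pad None
50 0 pad30 None
50 0 mid None
50 1 pre None
50 1 grasp None
50 1 pad None
50 1 pad30 None
50 1 mid None
55 0 pre None
55 0 grasp None
55 0 pad None
55 0 pad30 None
55 0 mid None
55 1 pre None
55 1 grasp None
55 1 pad None
55 1 pad30 None
55 1 mid None
nut 0 60 0 [ 0.67  0.69 -0.3   1.9   0.34  0.6  -0.37]
nut 0 60 1 [ 0.26  0.71  0.35  1.91 -0.41  0.6  -2.79]
nut 30 60 0 [ 1.14  0.85 -0.61  1.85 -0.12  0.64  0.26]
nut 30 60 1 [ 0.7   0.78  0.12  1.86 -0.82  0.86 -2.21]
```

Run:
```python
from h import *
np.set_printoptions(precision=2,suppress=True)
r=np.radians
q0=None
for th in (45,50,55):
  for fl in (0,1):
    for n,T,psi in (("grasp",(.592,-.06,.036),-90),("pre",(.592,.04,.12),-90),("mid",(.48,.03,.05),-90),("pad-90",(.464,.275,.035),-90),("pad-60",(.47,.26,.035),-60),("nutdish",(.634,-.05,.02),-90)):
        R=rot(r(psi),r(th),fl);q=ctrl.ik(T,quat(R)); print(th,fl,n,q)
```

```text
45 0 grasp [ 0.26  1.2  -1.23  1.77  1.4   1.95  1.76]
45 0 pre [ 0.03  0.99 -1.03  1.62  1.16  1.85  1.85]
45 0 mid [ 0.08  1.14 -1.23  1.95  1.15  1.89  1.44]
45 0 pad-90 [-0.39  1.16 -1.03  1.52  1.    1.88  1.47]
45 0 pad-60 [-0.35  1.19 -1.23  1.86  1.28  1.94  1.58]
45 0 nutdish [ 0.17  1.15 -1.03  1.64  1.37  1.8   1.87]
45 1 grasp [-0.22  0.86 -0.22  1.78  0.98  1.18 -1.11]
45 1 pre [-0.2   0.82 -0.53  1.63  0.95  1.53 -1.12]
45 1 mid [-0.42  0.79 -0.25  1.95  0.86  1.18 -1.31]
45 1 pad-90 [-0.51  1.04 -0.73  1.53  0.86  1.69 -1.54]
45 1 pad-60 [-0.49  0.99 -0.87  1.86  1.17  1.61 -1.45]
45 1 nutdish [-0.24  0.92 -0.2   1.65  0.96  1.2  -1.05]
50 0 grasp [ 0.16  1.14 -1.03  1.75  1.35  1.86  1.76]
50 0 pre [-0.01  1.03 -1.03  1.61  1.19  1.94  1.82]
50 0 mid [-0.03  1.07 -1.03  1.92  1.11  1.81  1.47]
50 0 pad-90 [-0.5   1.12 -0.83  1.48  0.92  1.84  1.55]
50 0 pad-60 [-0.46  1.12 -1.03  1.84  1.23  1.84  1.6 ]
50 0 nutdish [ 0.14  1.19 -1.03  1.63  1.41  1.89  1.84]
50 1 grasp [-0.27  0.9  -0.21  1.76  1.01  1.24 -1.16]
50 1 pre [-0.25  0.86 -0.49  1.61  0.97  1.58 -1.15]
50
[... 179 characters left out ...]
.27  0.96 -0.18  1.63  0.99  1.27 -1.09]
55 0 grasp [ 0.13  1.19 -1.03  1.73  1.37  1.96  1.73]
55 0 pre [-0.12  1.   -0.83  1.59  1.14  1.88  1.85]
55 0 mid [-0.06  1.13 -1.03  1.9   1.11  1.91  1.43]
55 0 pad-90 [-0.52  1.17 -0.83  1.43  0.93  1.93  1.54]
55 0 pad-60 [-0.49  1.17 -1.03  1.82  1.25  1.94  1.57]
55 0 nutdish [ 0.03  1.15 -0.83  1.61  1.34  1.81  1.85]
55 1 grasp [-0.32  0.94 -0.17  1.74  1.02  1.3  -1.19]
55 1 pre [-0.3   0.89 -0.45  1.59  0.99  1.63 -1.17]
55 1 mid [-0.52  0.88 -0.19  1.9   0.87  1.3  -1.36]
55 1 pad-90 [-0.53  1.17 -0.82  1.43  0.93  1.92 -1.6 ]
55 1 pad-60 [-0.56  1.1  -0.87  1.82  1.2   1.8  -1.53]
55 1 nutdish [-0.31  1.   -0.16  1.61  1.01  1.33 -1.12]
```

```bash
cat >> h.py <<'E'
def wgrab(name):
    s=get_state(); im,d=vision.grab_frame("wrist"); cv2.imwrite(f"pics/{name}.png",im)
    return im,d,s
def wcloud(d,s):
    c=vision.camera_info("wrist");K=np.array(c["mtx"]);H=np.array(c["hand_eye"])
    v,u=np.indices(d.shape);a=(u-K[0,2])/K[0,0];b=(v-K[1,2])/K[1,1];t=np.hypot(a,b)+1e-9
    k=np.tan(np.minimum(t,1.5))/t
    P=np.stack([a*k*d,b*k*d,d],-1)@H[:3,:3].T+H[:3,3]
    R=Rn.from_quat(s["eef_rot"],scalar_first=True).as_matrix()
    return P@R.T+np.array(s["tcp_pos"])
r=np.radians
R50=rot(r(-90),r(50),True)
E
python3 - <<'E'
from h import *
np.set_printoptions(precision=4,suppress=True)
Ra=rot(r(-20),r(15),True)
ctrl.movep([.4,-.2,.27],quat(Ra))
ctrl.movep([.43,.12,.2],quat(R50))
ctrl.movep([.592,.07,.11],quat(R50))
im,d,s=wgrab("w1");np.savez("w1.npz",d=d,p=s["tcp_pos"],q=s["eef_rot"]);W=wcloud(d,s)
for n in("lid","dish","lid_tab"):
    for q in models.masks_of("wrist",n)[:3]:
        m=q["mask"]&(d>0)
        if m.sum():print(n,q["p"],q["point"],m.sum(),np.median(W[m],0),W[m].min(0),W[m].max(0))
x,y,z=W[...,0],W[...,1],W[...,2];base=(d>0)&(abs(x-.62)<.1)&(abs(y+.055)<.08)
P=W[base&(z>.0225)&(z<.0275)];print("plate",len(P),P.mean(0),P.min(0),P.max(0))
P=W[base&(z>.031)&(z<.05)];print("fin",len(P),P.mean(0),P.min(0),P.max(0),cv2.minAreaRect(P[:,:2].astype(np.float32)))
print(get_state()["time"],s["tcp_pos"],s["contact_force"])
E
```

```text
lid 0.95 [368.7, 44.9] 12204 [0.6412 0.1227 0.0078] [ 0.6043  0.0789 -0.0011] [0.6875 0.155  0.0226]
lid 0.84 [316.7, 206.7] 4881 [ 0.6288 -0.0425  0.0242] [ 0.5799 -0.1771 -0.0013] [ 0.699  -0.0069  0.0428]
lid 0.8 [517.5, 107.7] 7434 [0.76   0.0932 0.0103] [ 0.7253  0.0288 -0.0016] [0.8249 0.1416 0.0293]
dish 0.79 [316.1, 175.5] 815 [ 0.6259 -0.0169  0.0052] [ 0.5891 -0.046  -0.0006] [ 0.673  -0.0114  0.0113]
dish 0.52 [226.9, 270.7] 428 [ 0.5026 -0.3411  0.0101] [ 0.4389 -0.4339 -0.001 ] [ 0.5565 -0.3366  0.017 ]
lid_tab 0.89 [373.9, 48.6] 12282 [0.6412 0.1227 0.0078] [ 0.6041  0.0757 -0.0019] [0.6895 0.155  0.0226]
lid_tab 0.82 [316.8, 205.1] 4827 [ 0.629  -0.0422  0.0242] [ 0.5799 -0.1096  0.0098] [ 0.6842 -0.0069  0.0428]
plate 3440 [ 0.635  -0.0497  0.0243] [ 0.5799 -0.1096  0.0225] [ 0.6842 -0.0073  0.0274]
fin 380 [ 0.5924 -0.0524  0.0375] [ 0.5799 -0.0593  0.031 ] [ 0.605  -0.0496  0.0428] ((0.5924551486968994, -0.05405052751302719), (0.009132922627031803, 0.025181887671351433), 85.60863494873047)
6.4083 [0.5912 0.0704 0.1102] [ 0.1446  1.5053 -0.6218]
```

View pics/w1.png

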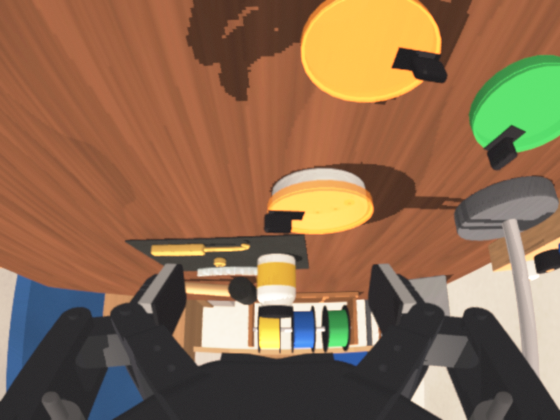

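The view from below the lens shows the dish with the amber lid at (318,205) and its tab at (285,222). Depth gives the fin centre as (0.5925,-0.054), the lid centre as about (0.633,-0.057) and the lid yaw as -4.4°. The small amber and green decoys are at (370,48) and (520,105). I grasp now, after checking IK for the whole carry.

```bash
cat >> h.py <<'E'
# lid pose 4x4 and grasp offset
def T(p,R): M=np.eye(4);M[:3,:3]=R;M[:3,3]=p;return M
def lidT(c,z,yaw,tilt=0,dz=0):
    Rz=Rn.from_euler("z",yaw,degrees=True).as_matrix();M=T([c[0],c[1],z],Rz)
    piv=np.array([.046,0,.008]);Ry=Rn.from_euler("y",tilt,degrees=True).as_matrix()
    M=M@T(piv-Ry@piv,Ry);M[2,3]+=dz;return M
YAW0=-4.4;C0=np.array([.6333,-.0573]);FIN=np.array([-.041,0])
def grasp_tcp():
    R=rot(r(-90+YAW0),r(50),True)
    f=np.array([np.cos(r(-90+YAW0)),np.sin(r(-90+YAW0)),0])
    return T(np.array([.5925,-.0540,.036])+f*.0071,R)
OFF=np.linalg.inv(lidT(C0,.014,YAW0))@grasp_tcp()
def go(M,v=.15,l=True):
    A=M@OFF
    if l: ctrl.movel(A[:3,3],quat(A[:3,:3]),max_speed=v)
    else: ctrl.movep(A[:3,3],quat(A[:3,:3]))
PADC=np.array([.505,.281]);PADYAW=38
VIA=[((.56,-.03),0),((.50,.06),15),((.49,.17),30)]
E
python3 - <<'E'
from h import *
np.set_printoptions(precision=2,suppress=True)
Ms=[lidT(C0,.014,YAW0),lidT(C0,.014,YAW0,8),lidT(C0,.014,YAW0,8,.014)]+[lidT(c,.028,y) for c,y in VIA]+[lidT(PADC,.028,PADYAW),lidT(PADC,.004,PADYAW)]
ok=True
for M in Ms:
    A=M@OFF;q=ctrl.ik(A[:3,3],quat(A[:3,:3]));print(A[:3,3],q);ok&=q is not None
if ok:
    G=grasp_tcp();B=G[:3,3]-G[:3,2]*.06
    ctrl.movel(B,quat(G[:3,:3]));ctrl.movel(G[:3,3],max_speed=.06)
    s=get_state();print(s["tcp_pos"],G[:3,3],s["contact_force"])
    ctrl.close_gripper(30);s=get_state();print(s["width"],s["gripper_force"],s["contact_force"],s["time"])
    wgrab("w2")
E
```

```text
[ 0.59 -0.06  0.04] [-0.69  1.    0.57  1.71  0.43  0.91 -0.68]
[ 0.59 -0.06  0.05] [-0.63  1.    0.52  1.61  0.4   1.06 -0.53]
[ 0.59 -0.06  0.06] [-0.63  0.98  0.52  1.61  0.41  1.07 -0.52]
[ 0.52 -0.04  0.05] [-0.83  0.93  0.59  1.93  0.48  0.79 -0.77]
[0.46 0.04 0.05] [-1.1   0.89  0.61  2.13  0.6   0.65 -0.9 ]
[0.46 0.14 0.05] [-1.29  0.89  0.6   2.13  0.67  0.63 -0.92]
[0.48 0.25 0.05] [-1.35  0.9   0.53  1.96  0.65  0.75 -0.85]
[0.48 0.25 0.03] [-1.35  0.95  0.53  1.96  0.65  0.71 -0.88]
[ 0.59 -0.06  0.04] [ 0.59 -0.06  0.04] [ 0.48 -0.49  0.09]
0.025222191328504586 31.197929978370667 [-0.42  1.19  1.56] 8.9
```

Run:
```python
from h import *
np.set_printoptions(precision=3,suppress=True)
for t in (3,6,9): go(lidT(C0,.014,YAW0,t),.04)
ctrl.pause(.2);s=get_state();print(s["width"],s["contact_force"],s["time"])
im,d,s=wgrab("w3");W=wcloud(d,s)
vision.grab_frame("wrist")
for q in models.masks_of("wrist","lid")[:4]:
    m=q["mask"]&(d>0);P=W[m];print(q["p"],q["point"],m.sum(),P.min(0),P.max(0))
top,_=vision.grab_frame("scene");cv2.imwrite("pics/s3.png",top)
a=cv2.resize(im,(400,300));b=cv2.resize(top[165:265,180:310],(400,300),interpolation=cv2.INTER_CUBIC)
cv2.imwrite("pics/c3.png",np.hstack([a,b]))
```

```text
0.02483938902335754 [ 0.023 -0.717 -0.705] 9.95
0.8 [349.8, 223.0] 16651 [ 0.535 -0.338 -0.001] [ 0.712 -0.007  0.057]
```

View pics/c3.png

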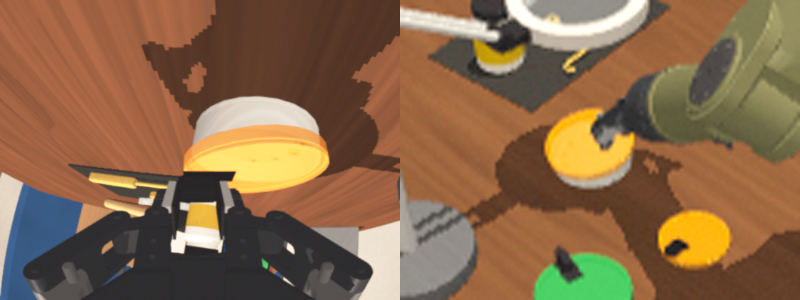

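The lid is tilted with its tab edge up (wrist view left, disc at (257,165)) and its far edge is still on the dish. I lift it just clear and carry it to the pad.

Run:
```python
from h import *
np.set_printoptions(precision=3,suppress=True)
go(lidT(C0,.014,YAW0,9,.008),.05); go(lidT(C0,.014,YAW0,9,.014),.1); go(lidT(C0,.028,YAW0),.05)
for c,y in VIA: go(lidT(c,.028,y),.15)
go(lidT(PADC,.026,PADYAW),.12)
s=get_state();print(s["width"],s["time"])
go(lidT(PADC,.0075,PADYAW),.06);go(lidT(PADC,.0043,PADYAW),.02)
s=get_state();print(s["contact_force"],s["tcp_pos"]);ctrl.ungrasp()
A=lidT(PADC,.0043,PADYAW)@OFF;ctrl.movel(A[:3,3]-A[:3,2]*.08,max_speed=.15)
im,d,s=wgrab("w4");W=wcloud(d,s);x,y,z=W[...,0],W[...,1],W[...,2]
b=(d>0)&(abs(x-.5)<.08)&(abs(y-.28)<.08)
P=W[b&(z>.012)&(z<.018)];print("plate",P.mean(0),P.min(0),P.max(0));P=W[b&(z>.02)&(z<.04)];print("fin",P.mean(0),cv2.minAreaRect(P[:,:2].astype(np.float32)))
t,dt=vision.grab_frame("top");cv2.imwrite("pics/t4.png",t)
cv2.imwrite("pics/c4.png",np.hstack([cv2.resize(im,(400,300)),cv2.resize(t[100:300,180:450],(400,300))]))
print(get_state()["time"])
```

```text
0.024883584482660277 14.475
[-0.201  0.171 -0.095] [0.477 0.25  0.026]
plate [0.5   0.288 0.014] [0.455 0.23  0.012] [0.557 0.331 0.018]
fin [0.472 0.257 0.027] ((0.4730837345123291, 0.25563719868659973), (0.025269435718655586, 0.008241994306445122), 36.83442306518555)
16.6417
```

View pics/c4.png

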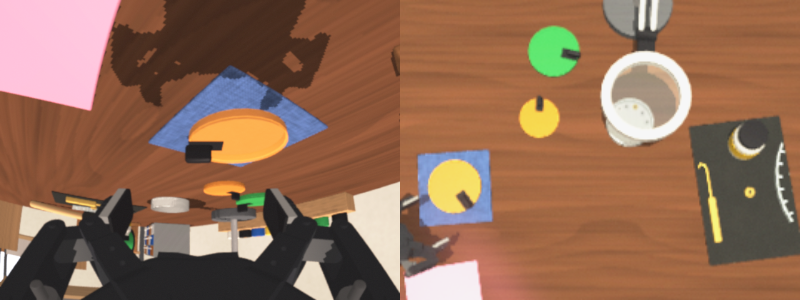

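The lid is top side up on the blue pad (wrist view (240,135)) and the dish is open under the lens at top-crop (632,125). The nut is at top-crop (750,192), between the hook tool and the strip. A 45° heading leaves room for the open fingers, so I go and look there.

```bash
cat >> h.py <<'E'
RN=rot(r(-45),r(30),True)
E
python3 - <<'E'
from h import *
np.set_printoptions(precision=4,suppress=True)
ctrl.movep([.40,.05,.2],quat(rot(r(-60),r(40),True)))
ctrl.movep([.43,-.215,.13],quat(RN))
im,d,s=wgrab("w5");np.savez("w5.npz",d=d,p=s["tcp_pos"],q=s["eef_rot"]);W=wcloud(d,s);x,y,z=W[...,0],W[...,1],W[...,2]
b=(d>0)&(abs(x-.49)<.05)&(abs(y+.284)<.035)&(z>.009)&(z<.02);P=W[b];v,u=np.where(b)
print(len(P),P.mean(0),P.min(0),P.max(0),u.mean(),v.mean())
t=P[P[:,2]>.0135];print("top",cv2.minEnclosingCircle(t[:,:2].astype(np.float32)),t.mean(0))
m=(d>0)&(abs(x-.49)<.1)&(abs(y+.284)<.085)&(z>.009)&(z<.12)
mat=W[m]; c=t[:,:2].mean(0)
for a0 in range(0,360,30):
    dd=mat[:,:2]-c;an=np.degrees(np.arctan2(dd[:,1],dd[:,0]))%360;k=(abs(an-a0-15)<15)&(np.hypot(*dd.T)>.014)
    if k.sum()>3:print(a0,round(np.percentile(np.hypot(*dd[k].T),2),3),end="; ")
for q in models.recognise("wrist","nut")[:3]:print(q)
print(get_state()["time"])
E
```

```text
252 [ 0.495  -0.2849  0.0135] [ 0.4872 -0.2957  0.009 ] [ 0.5059 -0.2772  0.0164] 271.7936507936508 223.63095238095238
top ((0.49615225195884705, -0.2863438129425049), 0.008236420340836048) [ 0.4964 -0.286   0.0149]
0 0.064; 30 0.094; 60 0.074; 90 0.069; 120 0.078; 210 0.08; 240 0.055; 270 0.054; 300 0.062; 330 0.064; {'point': [274.6, 221.3], 'p': 0.62}
19.5
```

View pics/w5.png

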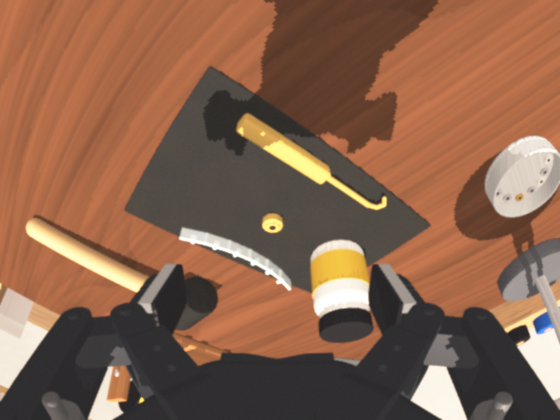

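The nut is at px (272,223), at (0.496,-0.286), which agrees with the top view. The hook, strip and jar clear the 35°/215° closing line.

Run:
```python
from h import *
np.set_printoptions(precision=4,suppress=True)
psi=r(-55);R=rot(psi,r(30),True);f=np.array([np.cos(psi),np.sin(psi),0])
N=np.array([.4961,-.2863,0])
A=N+f*.0075+[0,0,.0118]
ctrl.movep(A-R[:,2]*.07,quat(R));ctrl.movel(A,max_speed=.08)
s=get_state();print(s["tcp_pos"]-A,s["contact_force"])
ctrl.close_gripper(30);s=get_state();print(s["width"],s["gripper_force"],s["contact_force"])
ctrl.movel(A+[0,0,.1],max_speed=.15);ctrl.pause(.1)
s=get_state();print(s["width"],s["gripper_force"],s["time"])
im,d,s=wgrab("w6")
cv2.imwrite("pics/c6.png",im[200:400,180:400])
```

```text
[0.     0.0002 0.0005] [-0.9603 -0.3691  0.6823]
0.015708059960162533 29.20250415802002 [-1.8972  1.8378  3.9987]
0.01575309981780551 29.251139760017395 23.0417
```

Run:
```python
from h import *
np.set_printoptions(precision=4,suppress=True)
psi=r(-55);Rg=rot(psi,r(30),True);f=np.array([np.cos(psi),np.sin(psi),0])
A=np.array([.4961,-.2863,0])+f*.0075+[0,0,.0118]
p=Rg.T@(np.array([.4961,-.2863,.010])-A)
R=rot(r(-90),r(45),True)
B=np.array([.628,-.048,0])-R@p;B[2]=.029;print(B,B+R@p)
ctrl.movep([.42,-.12,.18],quat(rot(r(-70),r(38),True)))
ctrl.movep([.45,.06,.15],quat(R))
ctrl.movep([B[0],.06,.10],quat(R))
s=get_state();print(s["width"],s["time"])
ctrl.movel(B+[0,.02,.025],max_speed=.12);ctrl.movel(B,max_speed=.05)
s=get_state();print(s["contact_force"],s["tcp_pos"]-B)
im,d,s=wgrab("w7");ctrl.pause(.15);ctrl.ungrasp()
s=get_state();print(s["contact_force"],s["width"])
ctrl.movel(B-R[:,2]*.09,max_speed=.12)
im2,d,s=wgrab("w8");W=wcloud(d,s);np.savez("w8.npz",d=d,p=s["tcp_pos"],q=s["eef_rot"])
x,y,z=W[...,0],W[...,1],W[...,2]
b=(d>0)&(np.hypot(x-.633,y+.057)<.052)
P=W[b&(z>.018)&(z<.026)];print("rim",P.min(0),P.max(0),cv2.minEnclosingCircle(P[:,:2].astype(np.float32)))
cv2.imwrite("pics/c8.png",np.hstack([cv2.resize(im[100:310,180:460],(400,300)),cv2.resize(im2[100:310,180:460],(400,300))]))
print(s["time"])
```

```text
[ 0.628  -0.0548  0.029 ] [ 0.628  -0.048   0.0253]
0.01602537341471109 25.525
[-0.5799 -0.0675  0.1071] [ 0.0001  0.0001 -0.    ]
[-0.4918 -0.4834 -0.2601] 0.08556324568867182
rim [ 0.5872 -0.1039  0.018 ] [ 0.6781 -0.0115  0.0222] ((0.6329749822616577, -0.05791458860039711), 0.046748287975788116)
29.1167
```

View pics/c8.png

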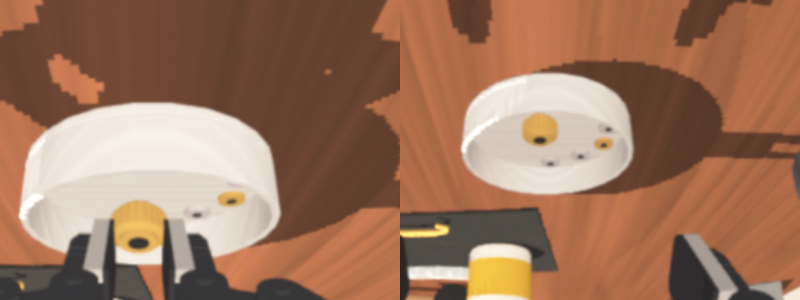

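The nut stands flat in the dish, crop (540,128), clear of the washers. The dish has not moved: its rim centre is (0.633,-0.058). Now I bring the lid back.

Run:
```python
from h import *
np.set_printoptions(precision=4,suppress=True)
A=lidT(PADC,.0043,PADYAW)@OFF;qa=quat(A[:3,:3])
ctrl.movel([.60,.07,.12]);ctrl.movep([.44,.15,.17],quat(rot(r(-70),r(48),True)))
ctrl.movep(A[:3,3]-A[:3,2]*.08,qa)
im,d,s=wgrab("w9");W=wcloud(d,s);x,y,z=W[...,0],W[...,1],W[...,2]
P=W[(d>0)&(abs(x-.5)<.08)&(abs(y-.28)<.08)&(z>.02)&(z<.04)];print("fin",cv2.minAreaRect(P[:,:2].astype(np.float32)))
ctrl.movel(A[:3,3],max_speed=.08);ctrl.close_gripper(30)
s=get_state();print(s["width"],s["gripper_force"],s["time"])
go(lidT(PADC,.028,PADYAW),.08)
for c,y in VIA[::-1]: go(lidT(c,.030,y),.13)
D=np.array([.6331,-.0577])
go(lidT(D,.030,YAW0),.08);ctrl.pause(.2)
im,d,s=wgrab("w10");W=wcloud(d,s);np.savez("w10.npz",d=d,p=s["tcp_pos"],q=s["eef_rot"]);x,y,z=W[...,0],W[...,1],W[...,2]
b=(d>0)&(np.hypot(x-.633,y+.057)<.075)&(y>-.12)
P=W[b&(z>.037)&(z<.0435)&(x>.6)];print("plate",len(P),P.mean(0),P.min(0),P.max(0))
P=W[b&(z>.003)&(z<.02)&(y>-.03)];print("dishwall",P.min(0),P.max(0))
print(s["width"],s["time"],s["contact_force"])
cv2.imwrite("pics/c10.png",cv2.resize(im[60:340,130:480],(750,600)))
```

```text
fin ((0.4735097587108612, 0.2552422285079956), (0.02583073452115059, 0.009375324472784996), 39.75764465332031)
0.024494872156690183 30.98693311214447 33.0917
plate 10120 [ 0.637  -0.0419  0.0397] [ 0.6    -0.1103  0.037 ] [ 0.6833 -0.0078  0.0435]
dishwall [ 0.5969 -0.0299  0.003 ] [ 0.668  -0.0115  0.02  ]
0.024574517604201426 37.6583 [ 0.703   0.2039 -0.9815]
```

View pics/c10.png

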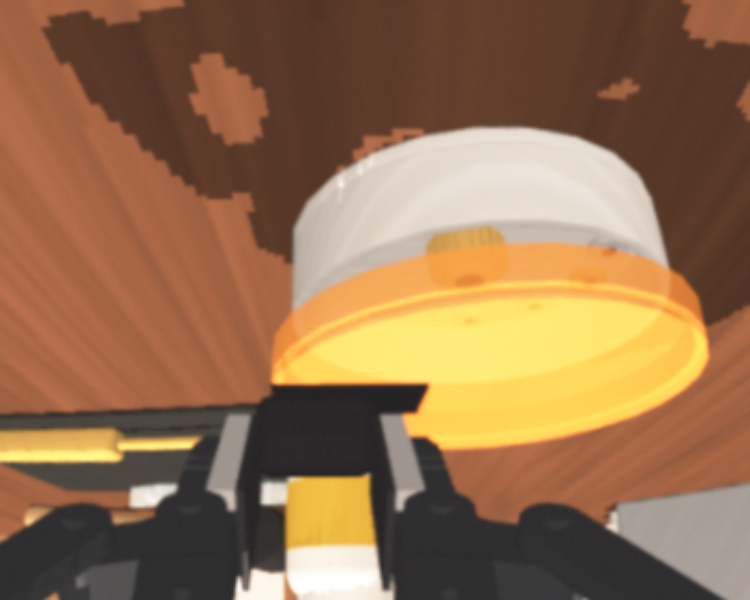

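The lid is level above the dish (crop (490,340)), with the nut visible through it and the offset within about 1 mm. I lower it and watch the force.

Run:
```python
from h import *
np.set_printoptions(precision=4,suppress=True)
z=np.load("w10.npz");W=wcloud(z["d"],dict(tcp_pos=z["p"],eef_rot=z["q"]));x,y,zz=W[...,0],W[...,1],W[...,2]
P=W[(z["d"]>0)&(np.hypot(x-.633,y+.057)<.045)&(zz>.034)&(zz<.047)&(x>.615)]
print("slopes deg",np.degrees(np.linalg.lstsq(np.c_[P[:,:2],np.ones(len(P))],P[:,2],rcond=None)[0][:2]))
D=np.array([.6336,-.0577]);ok=True
f0=np.array(get_state()["contact_force"])
for h in (.024,.020,.017,.0155,.0145,.0141):
    go(lidT(D,h,YAW0),.04);f=np.array(get_state()["contact_force"])-f0;print(h,f)
    if abs(f).max()>4: print("contact");break
s=get_state();print(s["width"],s["time"])
wgrab("w11")
```

```text
slopes deg [-0.1814  0.0049]
0.024 [-0.2879  0.8661  0.2212]
0.02 [-0.3202  0.9021  0.407 ]
0.017 [0.3087 0.9544 0.0136]
0.0155 [ 0.2013  0.0121 -0.5033]
0.0145 [0.885  0.7709 1.5103]
0.0141 [0.033  2.43   4.4094]
contact
0.024518223155490643 39.2583
```

Run:
```python
from h import *
np.set_printoptions(precision=4,suppress=True)
A=lidT([.6336,-.0577],.0145,YAW0)@OFF
ctrl.ungrasp();ctrl.movel(A[:3,3]-A[:3,2]*.05,max_speed=.1)
ctrl.movel([.592,.07,.11],quat(R50));ctrl.pause(.2)
im,d,s=wgrab("w12");W=wcloud(d,s);x,y,z=W[...,0],W[...,1],W[...,2];base=(d>0)&(abs(x-.63)<.07)&(abs(y+.057)<.06)
P=W[base&(z>.021)&(z<.029)&(x>.61)];print("plate",P.mean(0),P.min(0),P.max(0),np.degrees(np.linalg.lstsq(np.c_[P[:,:2],np.ones(len(P))],P[:,2],rcond=None)[0][:2]))
P=W[base&(z>.031)&(z<.05)];F=cv2.minAreaRect(P[:,:2].astype(np.float32));print("fin",F,P[:,2].max())
P=W[base&(z>.003)&(z<.011)];print("dish",P.min(0),P.max(0),cv2.minEnclosingCircle(P[:,:2].astype(np.float32)))
o=np.load("w1.npz");W0=wcloud(o["d"],dict(tcp_pos=o["p"],eef_rot=o["q"]));P=W0[(o["d"]>0)&(abs(W0[...,0]-.63)<.07)&(abs(W0[...,1]+.057)<.06)&(W0[...,2]>.003)&(W0[...,2]<.011)];print("dish before",P.min(0),P.max(0))
t,_=vision.grab_frame("scene")
cv2.imwrite("pics/c12.png",np.hstack([cv2.resize(im[100:310,180:460],(400,300)),cv2.resize(t[130:280,150:350],(400,300))]))
print(s["time"])
```

```text
plate [ 0.6425 -0.0506  0.0241] [ 0.61   -0.1111  0.021 ] [ 0.6847 -0.0081  0.026 ] [-0.1516 -0.5012]
fin ((0.5928742289543152, -0.054824817925691605), (0.009372218511998653, 0.02491774410009384), 82.98969268798828) 0.04285461834730357
dish [ 0.5866 -0.0579  0.003 ] [ 0.674  -0.0113  0.011 ] ((0.6303303241729736, -0.04841926321387291), 0.04479449987411499)
dish before [ 0.5871 -0.0537  0.003 ] [ 0.6739 -0.0118  0.011 ]
41.6083
```

View pics/c12.png

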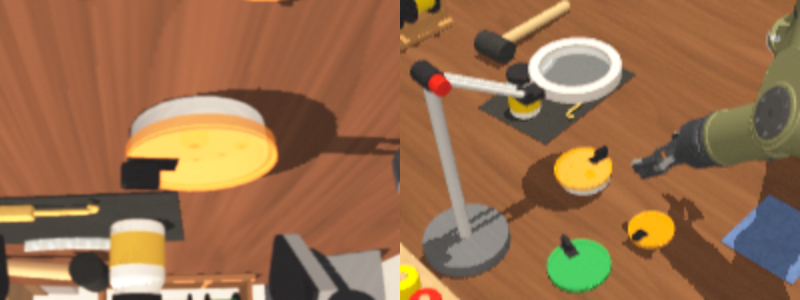

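The lid is seated: the plate height and fin top match the start, it is centred to about 1 mm, and the dish has not moved. I hand the job in.

```bash
python3 -c "
from h import *
print(ticket.close_job())"
```

```text
the job is handed in; nothing more can be done
None
```

I handed the job in: the nut is flat in the dish, the amber lid is back on, fully seated and centred to about 1 mm, and the dish is where it stood; about 42 s of the 72 s were used when I last checked, and the hand-in did not report a verdict.

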